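# Put the mixed-up containers back in their own trays

### The arm

A 7-joint arm with a two-finger parallel gripper is mounted at the origin on a cart in front of the work surface, level with it; the furniture and walls round the work are solid. World frame = base frame: x ahead of the robot, y to its left, z up, the work surface at z = 0. Lengths are in m, angles in rad, forces in N, time in s.
With the tool pointing down it reaches from about 0.35 to 0.9 m from the base axis. Payload 7.2 kg.
Tool frame: the origin (TCP) lies where the fingers leave the gripper's body, on its centre line; the fingertips stand 73 mm ahead of it and the grasp point (between the pads) lies 54 mm ahead of it; z points along the fingers, y is the line along which they close (so a half turn about z gives the same grasp; the last joint's range is limited). The gripper opens to 85 mm and grips with 20 to 120 N. Pads are 22 mm wide; open, the fingers measure 114 mm over their backs; the gripper's body (76 mm by 85 mm) begins 54 mm behind the grasp point. The pads swing forward as they close: fully open they stand 13 mm farther back than shut.
Start: joints at [1.225, 0.411, -0.013, 1.596, 0.006, 1.134, -0.082], TCP at [0.171, -0.601, 0.304] pointing down, gripper open.
Joint ranges: [-2.95, 2.95], [-0.29, 1.99], [-1.47, 1.44], [0.14, 2.54], [-1.03, 4.17], [0.13, 1.85], [-2.86, 2.86]. Speed limits (rad/s): [2.39, 2.39, 3.01, 3.01, 3.14, 3.14, 3.14].

### API

Orientations are given as a unit quaternion [x, y, z, w].
In Python, from cell import status, imaging, sign_off gives the robot as it stands.
- The arm moves only by the shell command python3 -m handwheel 'ROWS' [FORCE]. ROWS is JSON, a list of rows, each an object with "claw": the finger opening in mm, from 0 to 85.4; "dp": the shift along the world's x, y, z in mm, a list of three; "twist": the turn, a rotation vector about the world's x, y, z in rad, a list of three. In form: [{"claw": claw, "dp": [x, y, z], "twist": [wx, wy, wz]}, ...]. A call has 1 to 8 rows; each row shifts and turns the commanded pose from where the row before left it; what a row does not reach is not made up. A row lasts 1/12 s, in which the tool goes at most 41.7 mm and 7.16 degrees, less where a joint would pass 70% of its speed; a pose out of reach is approached as far as the arm can. A call with a gripper value outside its range is refused whole. The fingers move at their own pace and stop on an object; FORCE is the grip in N (left out, the last holds). Time passes only in rows, so rows that do not move let the fingers close. It gives the time, the measured TCP pose, the force, the opening and the grip force at its end, in the units of the state.
- status.observe(): the state, without advancing time (a new reading comes with each control period).
- imaging.read_camera(name): name is "side" or "top"; returns the picture (384x512x3 uint8, blue, green, red); there is no depth.
- imaging.camera_info(name): a dict with "camera_matrix" (3x3 intrinsics, pixels), "xyz" and "attitude" of the camera in the world. Camera axes: x right, y up, looking along -z (the intrinsics and any distortion apply to the point x, -y, -z); pixel columns grow to the right and rows downward; lengths in m; the calibration is good to about 2 mm. A picture is of the moment at which its call begins. camera_info takes no time and is no camera call.
- sign_off(): hands the job in; it is judged then, once.
The state is a dict: "time": time; "joints": joint angles; "joint_vel": joint speeds; "joint_torque": joint torques, N m; "tool_pos": TCP position; "tcp_rot": TCP orientation; "contact_force": force on the tool from outside, world axes, zero at the start; "wrist_torque": the same for the moment, N m; "width": finger opening in m; "finger_force": force on a finger pad.
Only numpy, scipy, OpenCV 4.12 (cv2) and the standard library are available. Lean on these libraries where they do the work, as an engineer would, in place of code of your own. Each camera call takes 0.05 s, during which the arm holds its last target. There are 200 camera calls.

### The job

The four containers on the bench have been put back in each other's trays: move each one into its own tray, the smallest, middle-sized and largest screw jar into the smallest, middle-sized and largest round tray and the glass beaker into the square tray, so that each stands flat and upright inside the rim, released. Every tray is taken at the start, so use a free spot such as the cork mat on the way; keep the containers upright and leave the glass flask behind alone.

Things in the scene. Friction and masses are not known exactly. Their poses are not given: they have to be found in the camera images.
- small_jar: the smallest of three screw jars: brown with a black lid, 39 mm across and 38 mm tall, upright, solid, loose, under 0.1 kg; origin at the centre of its underside, z up. Grasp from above across the lid, the top 11 mm. It belongs in the smallest round tray
- medium_jar: the middle-sized of three screw jars: white with a white lid, 49 mm across and 46 mm tall, upright, solid, loose, under 0.1 kg; origin at the centre of its underside, z up. Grasp from above across the lid, the top 13 mm. It belongs in the middle-sized round tray
- large_jar: the largest of three screw jars: white with a red lid, in a tray (a like jar far back on the bench is no part of the job), 61 mm across and 59 mm tall, upright, solid, loose, under 0.1 kg; origin at the centre of its underside, z up. Grasp from above across the lid, the top 16 mm. It belongs in the largest round tray
- beaker: an open clear glass beaker (no lid), 51 mm across and 68 mm tall, upright, hollow, loose, under 0.1 kg; origin at the centre of its underside, z up. Grasp from above across the outside of its upper half. It belongs in the square tray
- tray_small: the smallest of three round low grey trays, 64 mm inside, 70 mm outside; 3 mm base, rim 8 mm high and 3 mm thick; fixed to the bench; origin at the centre of its underside, on the bench top, so that a container in it stands 3 mm above the origin
- tray_medium: the middle-sized round low grey tray, 78 mm inside, 84 mm outside; 3 mm base, rim 8 mm high and 3 mm thick; fixed to the bench; origin at the centre of its underside, on the bench top, so that a container in it stands 3 mm above the origin
- tray_large: the largest round low grey tray, 92 mm inside, 98 mm outside; 3 mm base, rim 8 mm high and 3 mm thick; fixed to the bench; origin at the centre of its underside, on the bench top, so that a container in it stands 3 mm above the origin
- tray_square: the square low grey tray, 78 mm inside, 84 mm outside, sides along its x and y axes; 3 mm base, rim 8 mm high and 3 mm thick; fixed to the bench; origin at the centre of its underside, on the bench top, so that a container in it stands 3 mm above the origin
- cork_mat: a square brown cork mat, 90 by 90 by 4 mm, fixed, bare at the start: a free spot; origin at the centre of its underside on the bench top (its top is 4 mm higher). The four trays and the mat stand in one row from left to right in any order, centres at least 110 mm apart and at x = 0.44 to 0.53
- flask: bystander: a loose glass volumetric flask, 59 mm wide and 191 mm tall, standing behind the right end of the row; leave it alone; origin at the centre of its underside. Equipment about 0.3 to 0.5 m tall stands behind the row (from about x = 0.57) and to its right (beyond y = -0.3, from about x = 0.45): cross sideways in front of it, at about x = 0.42, not in a wide arc
Mind the look-alikes: they are no part of the job. Leave any yellow look-alike of the beaker alone.

How it is judged:
At the end, for the whole second after the job is handed in: Each jar stands in the round tray of its own size rank and the beaker in the square tray: centre within 20 mm of the tray's centre, underside down on the tray's base (less than 5.5 mm above the tray's underside, so not on the rim), upright within 0.06 rad, at rest and released (horizontal distance between small_jar and tray_small below 0.02 m and z of small_jar in the frame of tray_small between 0 and 0.0055 m and angle between each of small_jar, medium_jar, large_jar, beaker's own z axis and vertical below 0.06 rad and linear speed of each of small_jar, medium_jar, large_jar, beaker below 0.02 m/s and contact force between the fingers and small_jar below 0.1 N and horizontal distance between medium_jar and tray_medium below 0.02 m and z of medium_jar in the frame of tray_medium between 0 and 0.0055 m and contact force between the fingers and medium_jar below 0.1 N and horizontal distance between large_jar and tray_large below 0.02 m and z of large_jar in the frame of tray_large between 0 and 0.0055 m and contact force between the fingers and large_jar below 0.1 N and horizontal distance between beaker and tray_square below 0.02 m and z of beaker in the frame of tray_square between 0 and 0.0055 m and contact force between the fingers and beaker below 0.1 N); the robot touches nothing.
It fails at once if the small jar is tipped over (angle between small_jar's own z axis and vertical above 0.6 rad).
It fails at once if the medium jar is tipped over (angle between medium_jar's own z axis and vertical above 0.6 rad).
It fails at once if the large jar is tipped over (angle between large_jar's own z axis and vertical above 0.6 rad).
It fails at once if the beaker is tipped over (angle between beaker's own z axis and vertical above 0.6 rad).
It fails at once if the flask is knocked over or pushed away (angle between flask's own z axis and vertical above 0.3 rad or distance of flask from where it was at the start of the episode above 0.03 m).
It also fails if it takes over 120 s, if anything falls off the work surface, if the arm or the gripper's body presses on something with over 40 N, if the wrist force passes 120 N, or if a joint passes its speed limit or range.

## Working session

There is one attempt and no reset: what is moved stays moved. The work goes in short steps, Python scripts to look and compute and a shell command to move; the robot and the scene stay as the last step left them, time stands still between calls to the robot, and variables do not carry over. Pictures are saved under pics/ and viewed, at most 14 in all, crops included, and the job is handed in when it is done.

```bash
mkdir -p pics; ls; python3 - <<'E'
from cell import status, imaging
import cv2
for n in ("top","side"):
    cv2.imwrite(f"pics/{n}0.png",imaging.read_camera(n)); print(imaging.camera_info(n))
print(status.observe())
E
```

```text
pics
{'camera_matrix': array([[379.82518397,   0.        , 256.11048284],
       [  0.        , 379.82518397, 188.72831933],
       [  0.        ,   0.        ,   1.        ]]), 'xyz': array([0.40312725, 0.06241541, 1.14931896]), 'attitude': array([ 0.05325907, -0.04013271, -0.70504535,  0.70601975])}
{'camera_matrix': array([[429.08831089,   0.        , 251.06272584],
       [  0.        , 429.08831089, 194.68727195],
       [  0.        ,   0.        ,   1.        ]]), 'xyz': array([ 0.20396386, -0.4262385 ,  1.08267431]), 'attitude': array([ 0.25269425, -0.07965568, -0.28815064,  0.92020096])}
{'time': 0.1, 'joints': array([ 1.2248288 ,  0.41180874, -0.01271219,  1.59691374,  0.00562738,
        1.13428064, -0.08221887]), 'joint_vel': array([ 0.00201033, -0.00245357, -0.00017322, -0.0013329 , -0.00088402,
        0.00030519, -0.00039563]), 'joint_torque': array([ 3.68705951e-03, -6.01827049e+01,  6.84800036e-01, -3.00087476e+01,
        1.41190767e-02,  6.38459998e-03,  3.29918339e-05]), 'tool_pos': array([ 0.17126096, -0.60075165,  0.30316314]), 'tcp_rot': array([ 9.90369742e-01,  1.38446024e-01, -1.54780700e-04, -6.69742716e-04]), 'contact_force': array([ 0.15650445,  0.48653198, -0.12713424]), 'wrist_torque': array([-0.0381845 ,  0.02651549,  0.01227714]), 'finger_force': 0.0, 'width': 0.08546021246687162}
```

View pics/top0.png

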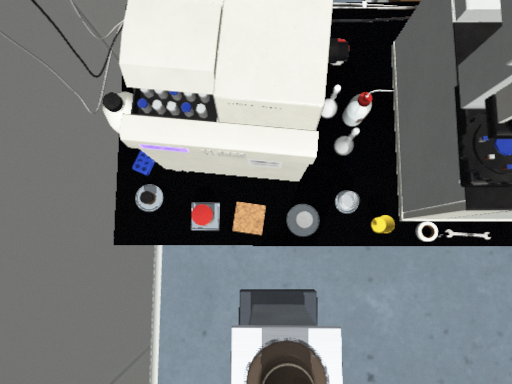

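View pics/side0.png

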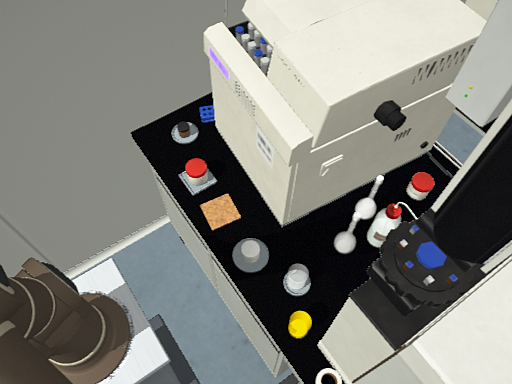

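The top view shows, left to right, the brown/black jar (148,197), red-lid jar in the square tray (203,215), mat (250,218), a tray at (303,220) and a tray at (347,202). The look-alikes are the yellow beaker (382,225), the far red-lid jar (338,50) and the spherical flasks. Next, close crops rectified to the bench plane.

```bash
cat > h.py <<'E'
import numpy as np, cv2
from scipy.spatial.transform import Rotation as R
from cell import imaging
def cam(n):
    c=imaging.camera_info(n); return c["camera_matrix"],np.array(c["xyz"]),R.from_quat(c["attitude"]).as_matrix()@np.diag([1,-1,-1])
def proj(n,P):
    K,t,M=cam(n); q=(np.atleast_2d(P)-t)@M@K.T; return q[:,:2]/q[:,2:]
def world(n,uv,z):
    K,t,M=cam(n); d=np.c_[np.atleast_2d(uv),np.ones(len(np.atleast_2d(uv)))]@np.linalg.inv(K).T@M.T
    return t+d*((z-t[2])/d[:,2])[:,None]
def crop(n,im,x0,y0,w,h,s,f):
    c=cv2.resize(im[y0:y0+h,x0:x0+w],None,fx=s,fy=s,interpolation=cv2.INTER_CUBIC)
    for u in range((x0+9)//10*10,x0+w,10):
        cv2.line(c,((u-x0)*s,0),((u-x0)*s,6),(0,255,0),1)
        if u%20==0: cv2.putText(c,str(u),((u-x0)*s-10,18),0,.4,(0,255,0),1)
    for v in range((y0+9)//10*10,y0+h,10):
        cv2.line(c,(0,(v-y0)*s),(6,(v-y0)*s),(0,255,0),1); cv2.putText(c,str(v),(8,(v-y0)*s+4),0,.4,(0,255,0),1)
    cv2.imwrite(f,c)
E
python3 - <<'E'
from h import *
a=cv2.imread("pics/top0.png"); b=cv2.imread("pics/side0.png")
crop("top",a,125,175,155,75,5,"pics/c1.png"); crop("top",a,275,175,130,75,6,"pics/c2.png")
crop("side",b,220,220,110,130,4,"pics/c3.png")
E
```

```text
(no output)
```

View pics/c1.png

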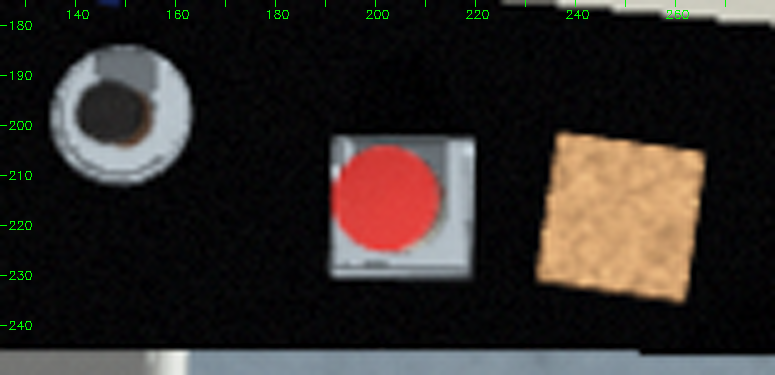

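View pics/c2.png

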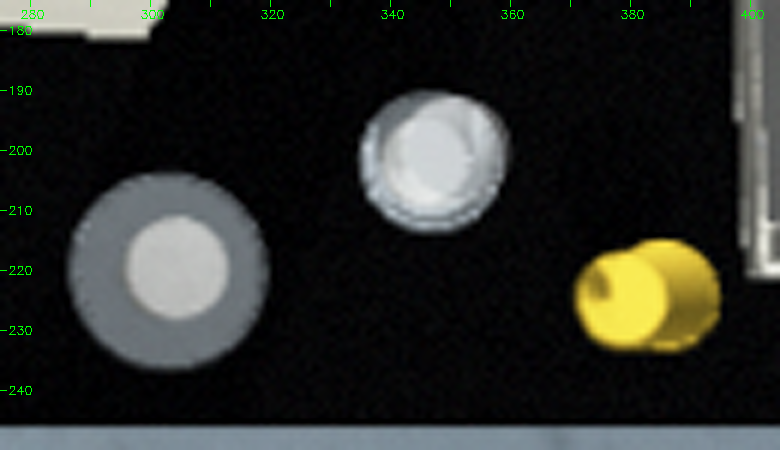

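View pics/c3.png

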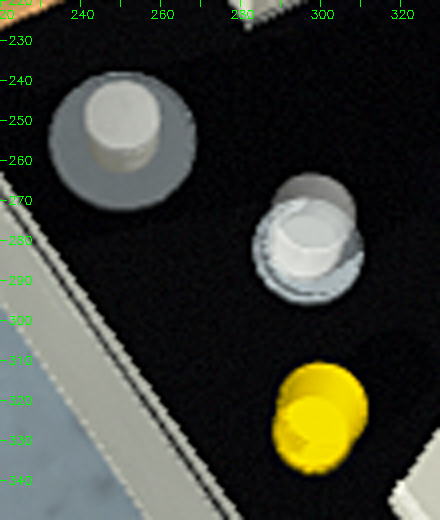

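Large tray at top (303,220) holds the medium jar. The small tray (347,202) holds the clear beaker, the medium tray (149,198) the small jar and the square tray (205,216) the red-lid large jar. The yellow thing at (382,225) is the look-alike and stays where it is. Now the positions.

```bash
python3 - <<'E'
from h import *
np.set_printoptions(precision=4,suppress=True)
T={"tmed":(149.3,198,.008),"small":(147.1,197.5,.041),"tsq":(205.2,216.5,.008),"large":(202.1,214.6,.062),"mat":(249.2,218.4,.004),
"tlarge":(302.9,220.1,.008),"med":(304.5,219.5,.049),"tsmall":(347,202,.008),"beaker":(350.7,199.3,.071),"yellow378":(378.5,225,.068),"yellow386":(386.5,223,.0),"yellow386":(386.5,223,.068)}
S={"tlarge":(250.6,255.1,.008),"med":(250.6,248.9,.049),"tsmall":(297,282.7,.008),"beaker":(298.5,272.5,.071),"yelbase":(298,327,0),"yeltop":(301,322,.068)}
for k,(u,v,z) in T.items(): print("top",k,world("top",(u,v),z)[0,:2])
for k,(u,v,z) in S.items(): print("side",k,world("side",(u,v),z)[0,:2])
print("sq corners",world("top",np.array([[330,137],[475,138],[470,278],[330,278]])/5+[125,175],.008)[:,:2])
print("flask345,143", world("top",(345,147),.03), proj("top",[[.4,.06,0]]))
E
```

```text
top tmed [0.5264 0.4083]
top small [0.5243 0.4049]
top tsq [0.4705 0.2369]
top large [0.4728 0.2377]
top mat [0.4652 0.1045]
top tlarge [ 0.4602 -0.0564]
top med [ 0.4599 -0.0568]
top tsmall [ 0.5147 -0.1894]
top beaker [ 0.5162 -0.1862]
top yellow378 [ 0.4438 -0.2627]
top yellow386 [ 0.4494 -0.2854]
side tlarge [ 0.4605 -0.0567]
side med [ 0.4606 -0.0565]
side tsmall [ 0.5156 -0.1886]
side beaker [ 0.5165 -0.184 ]
side yelbase [ 0.4498 -0.2783]
side yeltop [ 0.4472 -0.2825]
sq corners [[0.5131 0.2809]
 [0.5126 0.1929]
 [0.4284 0.1946]
 [0.4282 0.2787]]
flask345,143 [[ 0.6784 -0.1833  0.03  ]] [[263.9796 240.291 ]]
```

Both cameras agree to about 2 mm, and every container lies inside its tray's play. The order is medium to mat, large to large tray, beaker to square, small to small, then medium to medium tray.

```bash
python3 - <<'E'
from h import *
np.set_printoptions(precision=3,suppress=True)
print(world("side",[[285,222],[216,122],[183,125],[196,166]],0)[:,:2]); print(world("side",[[183,127]],.041),world("side",[[196,165.5]],.062))
E
python3 -m handwheel '[{"claw":85,"dp":[18,34,0],"twist":[0,0,-0.0174]},{"claw":85,"dp":[18,34,0],"twist":[0,0,-0.0174]},{"claw":85,"dp":[18,34,0],"twist":[0,0,-0.0174]},{"claw":85,"dp":[18,34,0],"twist":[0,0,-0.0174]},{"claw":85,"dp":[18,34,0],"twist":[0,0,-0.0174]},{"claw":85,"dp":[18,34,0],"twist":[0,0,-0.0174]},{"claw":85,"dp":[18,34,0],"twist":[0,0,-0.0174]},{"claw":85,"dp":[18,34,0],"twist":[0,0,-0.0174]}]' 25
python3 -m handwheel '[{"claw":85,"dp":[18,34,0],"twist":[0,0,-0.0174]},{"claw":85,"dp":[18,34,0],"twist":[0,0,-0.0174]},{"claw":85,"dp":[18,34,0],"twist":[0,0,-0.0174]},{"claw":85,"dp":[18,34,0],"twist":[0,0,-0.0174]},{"claw":85,"dp":[18,34,0],"twist":[0,0,-0.0174]},{"claw":85,"dp":[18,34,0],"twist":[0,0,-0.0174]},{"claw":85,"dp":[18,34,0],"twist":[0,0,-0.0174]},{"claw":85,"dp":[18,34,0],"twist":[0,0,-0.0174]}]'
```

```text
[[ 0.6   -0.027]
 [ 0.635  0.394]
 [ 0.541  0.444]
 [ 0.492  0.281]]
[[0.524 0.404 0.041]] [[0.476 0.242 0.062]]
time: 0.77
tool_pos: [0.3157, -0.3272, 0.3038]
tcp_rot: [0.998, 0.069, -0.0, 0.0]
contact_force: [0.6, 0.1, -0.2]
width: 0.0851
finger_force: 0.0
time: 1.43
tool_pos: [0.4597, -0.0553, 0.3039]
tcp_rot: [1.0, -0.001, -0.0, 0.0]
contact_force: [1.0, -1.1, -0.2]
width: 0.0851
finger_force: 0.0
```

```bash
python3 -m handwheel '[{"claw":85,"dp":[0.2,-1.4,-36],"twist":[0,0,0]},{"claw":85,"dp":[0,0,-36],"twist":[0,0,0]},{"claw":85,"dp":[0,0,-36],"twist":[0,0,0]},{"claw":85,"dp":[0,0,-36],"twist":[0,0,0]},{"claw":85,"dp":[0,0,-36],"twist":[0,0,0]},{"claw":85,"dp":[0,0,-20],"twist":[0,0,0]},{"claw":85,"dp":[0,0,-12],"twist":[0,0,0]},{"claw":70,"dp":[0,0,0],"twist":[0,0,0]}]'
python3 -m handwheel '[{"claw":40,"dp":[0,0,0],"twist":[0,0,0]},{"claw":40,"dp":[0,0,0],"twist":[0,0,0]},{"claw":40,"dp":[0,0,0],"twist":[0,0,0]},{"claw":40,"dp":[0,0,0],"twist":[0,0,0]},{"claw":40,"dp":[0,0,0],"twist":[0,0,0]},{"claw":40,"dp":[0,0,0],"twist":[0,0,0]}]' 25
```

```text
time: 2.1
tool_pos: [0.4578, -0.0582, 0.0892]
tcp_rot: [1.0, -0.0, -0.003, -0.0]
contact_force: [0.5, -0.0, 0.1]
width: 0.0749
finger_force: 0.0
time: 2.6
tool_pos: [0.4603, -0.0586, 0.0929]
tcp_rot: [1.0, -0.0, 0.001, 0.0]
contact_force: [-1.2, -0.5, 6.9]
width: 0.048
finger_force: 26.3
```

```bash
python3 -m handwheel '[{"claw":40,"dp":[0,0,10],"twist":[0,0,0]},{"claw":40,"dp":[0,0,20],"twist":[0,0,0]},{"claw":40,"dp":[0,0,20],"twist":[0,0,0]},{"claw":40,"dp":[1,30,0],"twist":[0,0,0]},{"claw":40,"dp":[1,35,0],"twist":[0,0,0]},{"claw":40,"dp":[1,35,0],"twist":[0,0,0]},{"claw":40,"dp":[1,35,0],"twist":[0,0,0]},{"claw":40,"dp":[1,28,0],"twist":[0,0,0]}]'
python3 -c "
from h import *
crop('top',imaging.read_camera('top'),180,160,170,90,4,'pics/d1.png')"
```

```text
time: 3.27
tool_pos: [0.4644, 0.1071, 0.1429]
tcp_rot: [1.0, 0.0, 0.001, -0.0]
contact_force: [0.3, 0.5, -1.7]
width: 0.0478
finger_force: 26.1
```

View pics/d1.png

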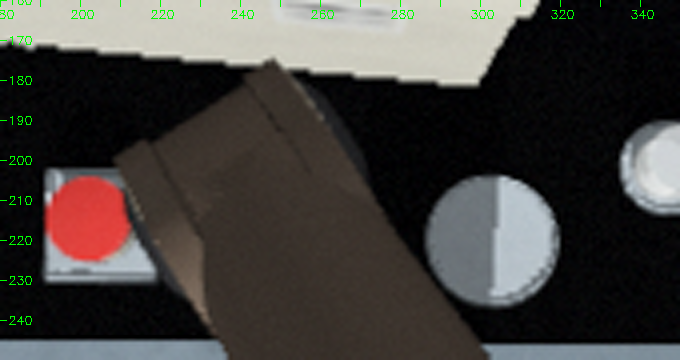

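The large tray at (303,220) is empty, so the jar is in the gripper above the mat. Lower and release.

```bash
python3 -m handwheel '[{"claw":40,"dp":[0,0,-25],"twist":[0,0,0]},{"claw":40,"dp":[0,0,-15],"twist":[0,0,0]},{"claw":40,"dp":[0,0,-8.5],"twist":[0,0,0]},{"claw":40,"dp":[0,0,0],"twist":[0,0,0]},{"claw":85,"dp":[0,0,0],"twist":[0,0,0]},{"claw":85,"dp":[0,0,0],"twist":[0,0,0]},{"claw":85,"dp":[0,0,0],"twist":[0,0,0]},{"claw":85,"dp":[0,0,0],"twist":[0,0,0]}]'
python3 -m handwheel '[{"claw":85,"dp":[0,0,15],"twist":[0,0,0]},{"claw":85,"dp":[0,0,35],"twist":[0,0,0]},{"claw":85,"dp":[0,0,35],"twist":[0,0,0]},{"claw":85,"dp":[2,32,0],"twist":[0,0,0]},{"claw":85,"dp":[2,33,0],"twist":[0,0,0]},{"claw":85,"dp":[2,33,0],"twist":[0,0,0]},{"claw":85,"dp":[2,33,0],"twist":[0,0,0]},{"claw":85,"dp":[0,0,0],"twist":[0,0,0]}]'
python3 -c "
from h import *
crop('top',imaging.read_camera('top'),180,160,170,90,4,'pics/d2.png')"
```

```text
time: 3.98
tool_pos: [0.4649, 0.1044, 0.0939]
tcp_rot: [1.0, -0.001, 0.0, -0.0]
contact_force: [-0.2, 0.2, 0.1]
width: 0.0849
finger_force: 0.0
time: 4.65
tool_pos: [0.472, 0.2428, 0.1796]
tcp_rot: [1.0, 0.003, 0.001, -0.003]
contact_force: [-0.7, 1.1, 0.1]
width: 0.0847
finger_force: 0.0
```

View pics/d2.png

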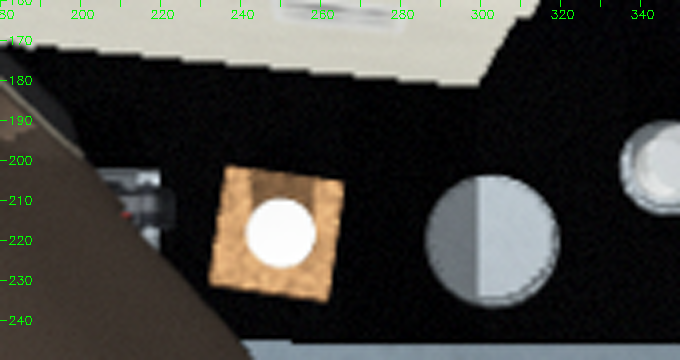

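The medium jar stands on the mat, lid at (250,218). Let the arm settle, then check its pose above the large jar.

```bash
python3 -m handwheel '[{"claw":85,"dp":[0,0,0],"twist":[0,0,0]},{"claw":85,"dp":[0,0,0],"twist":[0,0,0]},{"claw":85,"dp":[0,0,0],"twist":[0,0,0]}]'
```

```text
time: 4.95
tool_pos: [0.4728, 0.2339, 0.1783]
tcp_rot: [1.0, -0.001, -0.0, 0.001]
contact_force: [0.5, -0.4, 0.3]
width: 0.085
finger_force: 0.0
```

```bash
python3 -m handwheel '[{"claw":85,"dp":[1,4,0],"twist":[0,0,0]},{"claw":85,"dp":[0,0,0],"twist":[0,0,0]},{"claw":85,"dp":[0,0,-25],"twist":[0,0,0]},{"claw":85,"dp":[0,0,-25],"twist":[0,0,0]},{"claw":85,"dp":[0,0,-18],"twist":[0,0,0]},{"claw":85,"dp":[0,0,-8],"twist":[0,0,0]},{"claw":85,"dp":[0,0,0],"twist":[0,0,0]},{"claw":85,"dp":[0,0,0],"twist":[0,0,0]}]'
python3 -m handwheel '[{"claw":50,"dp":[0,0,0],"twist":[0,0,0]},{"claw":50,"dp":[0,0,0],"twist":[0,0,0]},{"claw":50,"dp":[0,0,0],"twist":[0,0,0]},{"claw":50,"dp":[0,0,0],"twist":[0,0,0]},{"claw":50,"dp":[0,0,0],"twist":[0,0,0]},{"claw":50,"dp":[0,0,0],"twist":[0,0,0]}]' 25
```

```text
time: 5.62
tool_pos: [0.4737, 0.2396, 0.1026]
tcp_rot: [1.0, -0.0, -0.0, 0.0]
contact_force: [-0.2, -0.0, 0.1]
width: 0.0851
finger_force: 0.0
time: 6.12
tool_pos: [0.4743, 0.24, 0.1038]
tcp_rot: [1.0, -0.0, 0.001, -0.0]
contact_force: [-0.5, -1.4, 6.0]
width: 0.0604
finger_force: 26.3
```

```bash
python3 -m handwheel '[{"claw":50,"dp":[0,0,10],"twist":[0,0,0]},{"claw":50,"dp":[0,0,30],"twist":[0,0,0]},{"claw":50,"dp":[0,0,30],"twist":[0,0,0]},{"claw":50,"dp":[0,0,20],"twist":[0,0,0]},{"claw":50,"dp":[0,-15,0],"twist":[0,0,0]},{"claw":50,"dp":[-1,-30,0],"twist":[0,0,0]},{"claw":50,"dp":[-2,-32,0],"twist":[0,0,0]},{"claw":50,"dp":[-2,-32,0],"twist":[0,0,0]}]'
python3 -m handwheel '[{"claw":50,"dp":[-2,-32,0],"twist":[0,0,0]},{"claw":50,"dp":[-2,-32,0],"twist":[0,0,0]},{"claw":50,"dp":[-2,-32,0],"twist":[0,0,0]},{"claw":50,"dp":[-2,-32,0],"twist":[0,0,0]},{"claw":50,"dp":[-1,-30,0],"twist":[0,0,0]},{"claw":50,"dp":[0,-20,0],"twist":[0,0,0]},{"claw":50,"dp":[0,-9,0],"twist":[0,0,0]},{"claw":50,"dp":[0,0,0],"twist":[0,0,0]}]'
python3 -m handwheel '[{"claw":50,"dp":[0,0,0],"twist":[0,0,0]},{"claw":50,"dp":[0,0,0],"twist":[0,0,0]},{"claw":50,"dp":[0,0,0],"twist":[0,0,0]}]'
```

```text
time: 6.78
tool_pos: [0.4684, 0.1297, 0.1935]
tcp_rot: [1.0, 0.0, 0.001, -0.0]
contact_force: [1.2, -0.5, -0.4]
width: 0.0604
finger_force: 27.6
time: 7.45
tool_pos: [0.4595, -0.0585, 0.1931]
tcp_rot: [1.0, -0.002, 0.0, 0.0]
contact_force: [0.5, 0.4, -0.9]
width: 0.06
finger_force: 27.6
time: 7.7
tool_pos: [0.4598, -0.0547, 0.1926]
tcp_rot: [1.0, 0.001, 0.0, -0.0]
contact_force: [0.3, -0.3, -0.1]
width: 0.0603
finger_force: 27.6
```

```bash
python3 -m handwheel '[{"claw":50,"dp":[0,-1.5,-20],"twist":[0,0,0]},{"claw":50,"dp":[0,0,-28],"twist":[0,0,0]},{"claw":50,"dp":[0,0,-22],"twist":[0,0,0]},{"claw":50,"dp":[0,0,-13],"twist":[0,0,0]},{"claw":50,"dp":[0,0,-6],"twist":[0,0,0]},{"claw":50,"dp":[0,0,0],"twist":[0,0,0]},{"claw":50,"dp":[0,0,0],"twist":[0,0,0]},{"claw":85,"dp":[0,0,0],"twist":[0,0,0]}]'
python3 -m handwheel '[{"claw":85,"dp":[0,0,0],"twist":[0,0,0]},{"claw":85,"dp":[0,0,0],"twist":[0,0,0]},{"claw":85,"dp":[0,0,0],"twist":[0,0,0]},{"claw":85,"dp":[0,0,15],"twist":[0,0,0]},{"claw":85,"dp":[0,0,35],"twist":[0,0,0]},{"claw":85,"dp":[0,0,35],"twist":[0,0,0]},{"claw":85,"dp":[0,0,0],"twist":[0,0,0]},{"claw":85,"dp":[0,0,0],"twist":[0,0,0]}]'
```

```text
time: 8.37
tool_pos: [0.46, -0.0571, 0.1037]
tcp_rot: [1.0, 0.0, 0.0, -0.0]
contact_force: [-0.3, -0.1, -0.3]
width: 0.071
finger_force: 0.0
time: 9.03
tool_pos: [0.4607, -0.0582, 0.1904]
tcp_rot: [1.0, -0.001, 0.002, 0.0]
contact_force: [-0.2, 0.2, 0.1]
width: 0.0849
finger_force: 0.0
```

```bash
python3 -m handwheel '[{"claw":85,"dp":[6,-20,0],"twist":[0,0,0]},{"claw":85,"dp":[12,-30,0],"twist":[0,0,0]},{"claw":85,"dp":[12,-30,0],"twist":[0,0,0]},{"claw":85,"dp":[12,-25,0],"twist":[0,0,0]},{"claw":85,"dp":[9,-15,0],"twist":[0,0,0]},{"claw":85,"dp":[5,-8,0],"twist":[0,0,0]},{"claw":85,"dp":[0,0,0],"twist":[0,0,0]},{"claw":85,"dp":[0,0,0],"twist":[0,0,0]}]'
python3 -m handwheel '[{"claw":85,"dp":[0,0,0],"twist":[0,0,0]},{"claw":85,"dp":[0,0,0],"twist":[0,0,0]}]'
python3 -c "
from h import *
crop('side',imaging.read_camera('side'),130,110,200,150,4,'pics/d3.png')"
```

```text
time: 9.7
tool_pos: [0.515, -0.185, 0.1875]
tcp_rot: [1.0, -0.0, -0.001, -0.001]
contact_force: [0.5, 0.1, -0.2]
width: 0.0848
finger_force: 0.0
time: 9.87
tool_pos: [0.5151, -0.1844, 0.1883]
tcp_rot: [1.0, 0.001, -0.0, -0.0]
contact_force: [0.2, 0.1, -0.1]
width: 0.0848
finger_force: 0.0
```

View pics/d3.png

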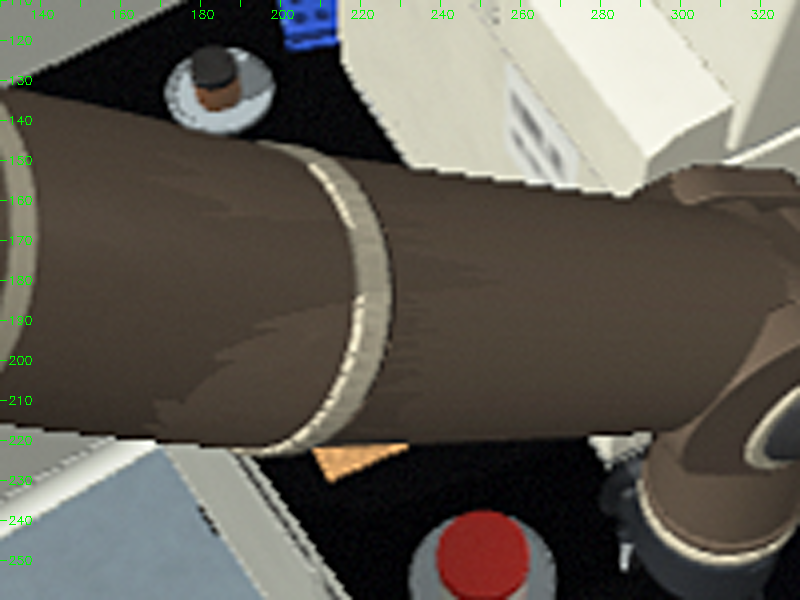

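The large jar stands in the large tray, red lid at side (250,249). Next, the beaker.

```bash
python3 -m handwheel '[{"claw":85,"dp":[1,-1,-20],"twist":[0,0,0]},{"claw":85,"dp":[0,0,-25],"twist":[0,0,0]},{"claw":85,"dp":[0,0,-22],"twist":[0,0,0]},{"claw":85,"dp":[0,0,-14],"twist":[0,0,0]},{"claw":85,"dp":[0,0,-6],"twist":[0,0,0]},{"claw":85,"dp":[0,0,0],"twist":[0,0,0]},{"claw":85,"dp":[0,0,0],"twist":[0,0,0]},{"claw":70,"dp":[0,0,0],"twist":[0,0,0]}]' 20
python3 -m handwheel '[{"claw":42,"dp":[0,0,0],"twist":[0,0,0]},{"claw":42,"dp":[0,0,0],"twist":[0,0,0]},{"claw":42,"dp":[0,0,0],"twist":[0,0,0]},{"claw":42,"dp":[0,0,0],"twist":[0,0,0]},{"claw":42,"dp":[0,0,0],"twist":[0,0,0]},{"claw":42,"dp":[0,0,0],"twist":[0,0,0]}]' 20
```

```text
time: 10.58
tool_pos: [0.5173, -0.1868, 0.1025]
tcp_rot: [1.0, -0.0, 0.001, 0.0]
contact_force: [0.2, -0.5, -0.6]
width: 0.0746
finger_force: 0.0
time: 11.08
tool_pos: [0.5172, -0.1869, 0.1024]
tcp_rot: [1.0, -0.0, 0.001, 0.0]
contact_force: [-1.5, 0.6, 7.2]
width: 0.0495
finger_force: 20.1
```

```bash
python3 -m handwheel '[{"claw":42,"dp":[0,0,10],"twist":[0,0,0]},{"claw":42,"dp":[0,0,30],"twist":[0,0,0]},{"claw":42,"dp":[0,0,35],"twist":[0,0,0]},{"claw":42,"dp":[0,0,35],"twist":[0,0,0]},{"claw":42,"dp":[-10,12,0],"twist":[0,0,0]},{"claw":42,"dp":[-16,26,0],"twist":[0,0,0]},{"claw":42,"dp":[-16,32,0],"twist":[0,0,0]},{"claw":42,"dp":[-14,34,0],"twist":[0,0,0]}]'
python3 -m handwheel '[{"claw":42,"dp":[0,34,0],"twist":[0,0,0]},{"claw":42,"dp":[0,34,0],"twist":[0,0,0]},{"claw":42,"dp":[0,34,0],"twist":[0,0,0]},{"claw":42,"dp":[0,34,0],"twist":[0,0,0]},{"claw":42,"dp":[0,34,0],"twist":[0,0,0]},{"claw":42,"dp":[0,34,0],"twist":[0,0,0]},{"claw":42,"dp":[0,34,0],"twist":[0,0,0]},{"claw":42,"dp":[0,34,0],"twist":[0,0,0]}]'
python3 -m handwheel '[{"claw":42,"dp":[3,24,0],"twist":[0,0,0]},{"claw":42,"dp":[4,14,0],"twist":[0,0,0]},{"claw":42,"dp":[3,9,0],"twist":[0,0,0]},{"claw":42,"dp":[0,0,0],"twist":[0,0,0]},{"claw":42,"dp":[0,0,0],"twist":[0,0,0]},{"claw":42,"dp":[0,0,0],"twist":[0,0,0]},{"claw":42,"dp":[0,0,0],"twist":[0,0,0]}]'
python3 -c "
from h import *
crop('side',imaging.read_camera('side'),150,110,180,200,3,'pics/d4.png')"
```

```text
time: 11.75
tool_pos: [0.4594, -0.0829, 0.2121]
tcp_rot: [1.0, -0.002, 0.0, 0.0]
contact_force: [1.3, 1.6, 1.0]
width: 0.0497
finger_force: 21.2
time: 12.42
tool_pos: [0.4603, 0.1905, 0.2121]
tcp_rot: [1.0, -0.0, 0.0, 0.0]
contact_force: [1.0, 0.3, -0.3]
width: 0.0495
finger_force: 21.2
time: 13.0
tool_pos: [0.4708, 0.2342, 0.2113]
tcp_rot: [1.0, -0.001, -0.0, 0.001]
contact_force: [0.2, 0.2, -1.0]
width: 0.05
finger_force: 21.2
```

View pics/d4.png

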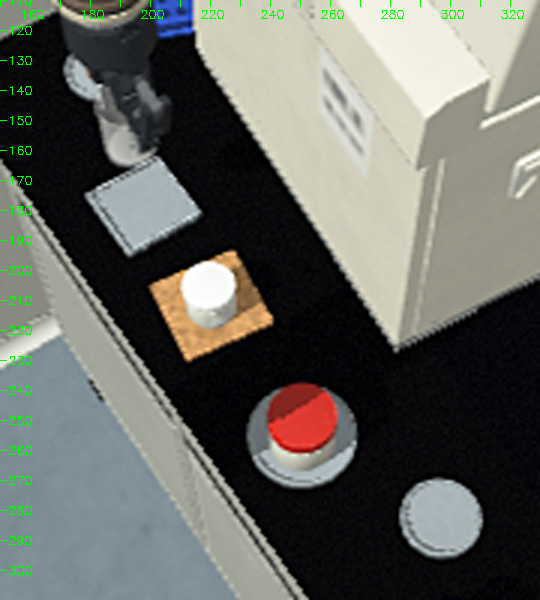

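The side view shows the beaker held at (193,155), the square tray empty at (198,178), the small tray empty at (297,282), and both placed jars upright. Lower the beaker.

```bash
python3 -m handwheel '[{"claw":42,"dp":[0,2,-25],"twist":[0,0,0]},{"claw":42,"dp":[0,0,-32],"twist":[0,0,0]},{"claw":42,"dp":[0,0,-28],"twist":[0,0,0]},{"claw":42,"dp":[0,0,-14],"twist":[0,0,0]},{"claw":42,"dp":[0,0,-7],"twist":[0,0,0]},{"claw":42,"dp":[0,0,-3],"twist":[0,0,0]},{"claw":42,"dp":[0,0,0],"twist":[0,0,0]},{"claw":42,"dp":[0,0,0],"twist":[0,0,0]}]'
python3 -m handwheel '[{"claw":85,"dp":[0,0,0],"twist":[0,0,0]},{"claw":85,"dp":[0,0,0],"twist":[0,0,0]},{"claw":85,"dp":[0,0,0],"twist":[0,0,0]},{"claw":85,"dp":[0,0,0],"twist":[0,0,0]},{"claw":85,"dp":[0,0,15],"twist":[0,0,0]},{"claw":85,"dp":[0,0,35],"twist":[0,0,0]},{"claw":85,"dp":[0,0,35],"twist":[0,0,0]},{"claw":85,"dp":[0,0,0],"twist":[0,0,0]}]'
python3 -c "
from h import *
print(world('side',[[198.1,178.4],[297,282.5]],.008))"
```

```text
time: 13.72
tool_pos: [0.4711, 0.238, 0.1032]
tcp_rot: [1.0, -0.001, 0.001, -0.0]
contact_force: [0.7, -0.3, 0.5]
width: 0.0495
finger_force: 20.8
time: 14.38
tool_pos: [0.4728, 0.24, 0.1934]
tcp_rot: [1.0, -0.0, 0.004, -0.002]
contact_force: [0.4, 0.5, 0.1]
width: 0.0849
finger_force: 0.0
[[ 0.47183843  0.2341565   0.008     ]
 [ 0.51593012 -0.18819913  0.008     ]]
```

```bash
python3 -m handwheel '[{"claw":85,"dp":[5,20,0],"twist":[0,0,0]},{"claw":85,"dp":[9,30,0],"twist":[0,0,0]},{"claw":85,"dp":[10,34,0],"twist":[0,0,0]},{"claw":85,"dp":[10,34,0],"twist":[0,0,0]},{"claw":85,"dp":[9,26,0],"twist":[0,0,0]},{"claw":85,"dp":[6,15,0],"twist":[0,0,0]},{"claw":85,"dp":[4,8,0],"twist":[0,0,0]},{"claw":85,"dp":[0,0,0],"twist":[0,0,0]}]'
python3 -m handwheel '[{"claw":85,"dp":[0,0,0],"twist":[0,0,0]},{"claw":85,"dp":[0,0,0],"twist":[0,0,0]},{"claw":85,"dp":[0,0,0],"twist":[0,0,0]},{"claw":85,"dp":[0,0,0],"twist":[0,0,0]}]'
```

```text
time: 15.05
tool_pos: [0.5235, 0.4067, 0.1871]
tcp_rot: [1.0, 0.0, -0.0, -0.0]
contact_force: [-0.1, 0.3, 0.3]
width: 0.085
finger_force: 0.0
time: 15.38
tool_pos: [0.5238, 0.4038, 0.1876]
tcp_rot: [1.0, -0.001, 0.0, 0.0]
contact_force: [0.5, 0.6, 0.5]
width: 0.0851
finger_force: 0.0
```

```bash
python3 -m handwheel '[{"claw":85,"dp":[0.5,0.7,-25],"twist":[0,0,0]},{"claw":85,"dp":[0,0,-32],"twist":[0,0,0]},{"claw":85,"dp":[0,0,-24],"twist":[0,0,0]},{"claw":85,"dp":[0,0,-14],"twist":[0,0,0]},{"claw":85,"dp":[0,0,-6],"twist":[0,0,0]},{"claw":85,"dp":[0,0,0],"twist":[0,0,0]},{"claw":70,"dp":[0,0,0],"twist":[0,0,0]},{"claw":50,"dp":[0,0,0],"twist":[0,0,0]}]' 25
python3 -m handwheel '[{"claw":30,"dp":[0,0,0],"twist":[0,0,0]},{"claw":30,"dp":[0,0,0],"twist":[0,0,0]},{"claw":30,"dp":[0,0,0],"twist":[0,0,0]},{"claw":30,"dp":[0,0,0],"twist":[0,0,0]},{"claw":30,"dp":[0,0,0],"twist":[0,0,0]},{"claw":30,"dp":[0,0,0],"twist":[0,0,0]}]' 25
```

```text
time: 16.05
tool_pos: [0.5248, 0.4064, 0.0881]
tcp_rot: [1.0, -0.0, 0.001, -0.001]
contact_force: [0.0, -0.2, 0.5]
width: 0.063
finger_force: 0.0
time: 16.55
tool_pos: [0.5246, 0.4063, 0.0879]
tcp_rot: [1.0, -0.0, 0.001, -0.001]
contact_force: [-0.7, -0.7, 6.3]
width: 0.0376
finger_force: 24.5
```

```bash
python3 -m handwheel '[{"claw":30,"dp":[0,0,10],"twist":[0,0,0]},{"claw":30,"dp":[0,0,35],"twist":[0,0,0]},{"claw":30,"dp":[0,0,38],"twist":[0,0,0]},{"claw":30,"dp":[0,0,37],"twist":[0,0,0]},{"claw":30,"dp":[-12,-12,0],"twist":[0,0,0]},{"claw":30,"dp":[-20,-28,0],"twist":[0,0,0]},{"claw":30,"dp":[-22,-30,0],"twist":[0,0,0]},{"claw":30,"dp":[-18,-32,0],"twist":[0,0,0]}]'
python3 -m handwheel '[{"claw":30,"dp":[0,-36,0],"twist":[0,0,0]},{"claw":30,"dp":[0,-36,0],"twist":[0,0,0]},{"claw":30,"dp":[0,-36,0],"twist":[0,0,0]},{"claw":30,"dp":[0,-36,0],"twist":[0,0,0]},{"claw":30,"dp":[0,-36,0],"twist":[0,0,0]},{"claw":30,"dp":[0,-36,0],"twist":[0,0,0]},{"claw":30,"dp":[0,-36,0],"twist":[0,0,0]},{"claw":30,"dp":[0,-36,0],"twist":[0,0,0]}]'
python3 -m handwheel '[{"claw":30,"dp":[0,-36,0],"twist":[0,0,0]},{"claw":30,"dp":[8,-36,0],"twist":[0,0,0]},{"claw":30,"dp":[16,-34,0],"twist":[0,0,0]},{"claw":30,"dp":[16,-34,0],"twist":[0,0,0]},{"claw":30,"dp":[12,-28,0],"twist":[0,0,0]},{"claw":30,"dp":[7,-16,0],"twist":[0,0,0]},{"claw":30,"dp":[3,-9,0],"twist":[0,0,0]},{"claw":30,"dp":[0,0,0],"twist":[0,0,0]}]'
python3 -m handwheel '[{"claw":30,"dp":[1,-11,0],"twist":[0,0,0]},{"claw":30,"dp":[0,0,0],"twist":[0,0,0]},{"claw":30,"dp":[0,0,0],"twist":[0,0,0]},{"claw":30,"dp":[0,0,0],"twist":[0,0,0]}]'
```

```text
time: 17.22
tool_pos: [0.4503, 0.3033, 0.207]
tcp_rot: [1.0, 0.0, 0.0, -0.0]
contact_force: [-0.3, 0.3, 0.1]
width: 0.0376
finger_force: 25.3
time: 17.88
tool_pos: [0.4518, 0.0141, 0.2072]
tcp_rot: [1.0, -0.0, 0.001, 0.0]
contact_force: [0.9, 0.0, -0.3]
width: 0.0379
finger_force: 25.3
time: 18.55
tool_pos: [0.5142, -0.1791, 0.2066]
tcp_rot: [1.0, -0.002, 0.0, 0.0]
contact_force: [0.1, 0.3, -0.0]
width: 0.0373
finger_force: 25.3
time: 18.88
tool_pos: [0.5149, -0.1872, 0.2066]
tcp_rot: [1.0, 0.0, -0.0, -0.0]
contact_force: [-0.3, 0.5, -0.9]
width: 0.0376
finger_force: 25.3
```

```bash
python3 -m handwheel '[{"claw":30,"dp":[0,-1,-25],"twist":[0,0,0]},{"claw":30,"dp":[0,0,-36],"twist":[0,0,0]},{"claw":30,"dp":[0,0,-30],"twist":[0,0,0]},{"claw":30,"dp":[0,0,-17],"twist":[0,0,0]},{"claw":30,"dp":[0,0,-8],"twist":[0,0,0]},{"claw":30,"dp":[0,0,-3],"twist":[0,0,0]},{"claw":30,"dp":[0,0,0],"twist":[0,0,0]},{"claw":30,"dp":[0,0,0],"twist":[0,0,0]}]'
python3 -m handwheel '[{"claw":85,"dp":[0,0,0],"twist":[0,0,0]},{"claw":85,"dp":[0,0,0],"twist":[0,0,0]},{"claw":85,"dp":[0,0,0],"twist":[0,0,0]},{"claw":85,"dp":[0,0,0],"twist":[0,0,0]},{"claw":85,"dp":[0,0,15],"twist":[0,0,0]},{"claw":85,"dp":[0,0,35],"twist":[0,0,0]},{"claw":85,"dp":[0,0,35],"twist":[0,0,0]},{"claw":85,"dp":[0,0,20],"twist":[0,0,0]}]'
python3 -m handwheel '[{"claw":85,"dp":[-8,10,0],"twist":[0,0,0]},{"claw":85,"dp":[-13,26,0],"twist":[0,0,0]},{"claw":85,"dp":[-14,34,0],"twist":[0,0,0]},{"claw":85,"dp":[-10,36,0],"twist":[0,0,0]},{"claw":85,"dp":[0,36,0],"twist":[0,0,0]},{"claw":85,"dp":[0,36,0],"twist":[0,0,0]},{"claw":85,"dp":[0,36,0],"twist":[0,0,0]},{"claw":85,"dp":[0,30,0],"twist":[0,0,0]}]'
python3 -m handwheel '[{"claw":85,"dp":[0,25,0],"twist":[0,0,0]},{"claw":85,"dp":[-2,15,0],"twist":[0,0,0]},{"claw":85,"dp":[-2,8,0],"twist":[0,0,0]},{"claw":85,"dp":[0,0,0],"twist":[0,0,0]},{"claw":85,"dp":[0,0,0],"twist":[0,0,0]},{"claw":85,"dp":[0,0,0],"twist":[0,0,0]},{"claw":85,"dp":[0,0,0],"twist":[0,0,0]}]'
python3 -c "
from h import *
i=imaging.read_camera('side'); crop('side',i,150,110,200,200,3,'pics/d5.png')
print(world('top',[[250.3,218.2]],.05))"
```

```text
time: 19.55
tool_pos: [0.5157, -0.1887, 0.0883]
tcp_rot: [1.0, 0.0, 0.001, 0.0]
contact_force: [-0.1, -0.2, -0.3]
width: 0.0378
finger_force: 25.6
time: 20.22
tool_pos: [0.5161, -0.1893, 0.1957]
tcp_rot: [1.0, -0.0, 0.002, 0.0]
contact_force: [0.7, 0.7, 0.2]
width: 0.0847
finger_force: 0.0
time: 20.88
tool_pos: [0.4698, 0.0573, 0.1928]
tcp_rot: [1.0, 0.0, 0.0, -0.0]
contact_force: [0.4, -0.1, 0.5]
width: 0.085
finger_force: 0.0
time: 21.47
tool_pos: [0.4663, 0.1013, 0.1923]
tcp_rot: [1.0, -0.001, -0.0, 0.0]
contact_force: [-0.2, -0.8, -0.3]
width: 0.0851
finger_force: 0.0
[[0.46332145 0.09963962 0.05      ]]
```

View pics/d5.png

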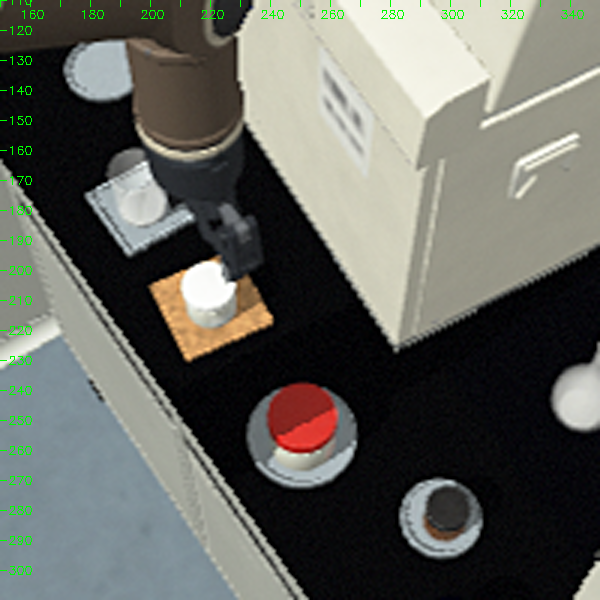

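The side view shows the small jar in the small tray (299,283), the beaker in the square tray (197,175) and the white jar on the mat under the gripper (219,207). Grasp it.

```bash
python3 -m handwheel '[{"claw":85,"dp":[-1.5,0.5,-25],"twist":[0,0,0]},{"claw":85,"dp":[0,0,-32],"twist":[0,0,0]},{"claw":85,"dp":[0,0,-23],"twist":[0,0,0]},{"claw":85,"dp":[0,0,-13],"twist":[0,0,0]},{"claw":85,"dp":[0,0,-6],"twist":[0,0,0]},{"claw":85,"dp":[0,0,0],"twist":[0,0,0]},{"claw":70,"dp":[0,0,0],"twist":[0,0,0]},{"claw":55,"dp":[0,0,0],"twist":[0,0,0]}]' 25
python3 -m handwheel '[{"claw":40,"dp":[0,0,0],"twist":[0,0,0]},{"claw":40,"dp":[0,0,0],"twist":[0,0,0]},{"claw":40,"dp":[0,0,0],"twist":[0,0,0]},{"claw":40,"dp":[0,0,0],"twist":[0,0,0]},{"claw":40,"dp":[0,0,0],"twist":[0,0,0]},{"claw":40,"dp":[0,0,0],"twist":[0,0,0]}]' 25
```

```text
time: 22.18
tool_pos: [0.4653, 0.1032, 0.0943]
tcp_rot: [1.0, -0.001, 0.001, -0.0]
contact_force: [-0.6, 0.6, 0.3]
width: 0.0635
finger_force: 0.0
time: 22.68
tool_pos: [0.4653, 0.1033, 0.0946]
tcp_rot: [1.0, -0.0, 0.001, -0.0]
contact_force: [-0.7, -0.9, 6.2]
width: 0.0481
finger_force: 24.9
```

```bash
python3 -m handwheel '[{"claw":40,"dp":[0,0,10],"twist":[0,0,0]},{"claw":40,"dp":[0,0,30],"twist":[0,0,0]},{"claw":40,"dp":[0,0,35],"twist":[0,0,0]},{"claw":40,"dp":[0,0,35],"twist":[0,0,0]},{"claw":40,"dp":[0,15,0],"twist":[0,0,0]},{"claw":40,"dp":[0,30,0],"twist":[0,0,0]},{"claw":40,"dp":[0,34,0],"twist":[0,0,0]},{"claw":40,"dp":[0,34,0],"twist":[0,0,0]}]'
python3 -m handwheel '[{"claw":40,"dp":[4,34,0],"twist":[0,0,0]},{"claw":40,"dp":[8,34,0],"twist":[0,0,0]},{"claw":40,"dp":[12,34,0],"twist":[0,0,0]},{"claw":40,"dp":[14,32,0],"twist":[0,0,0]},{"claw":40,"dp":[12,28,0],"twist":[0,0,0]},{"claw":40,"dp":[7,17,0],"twist":[0,0,0]},{"claw":40,"dp":[4,11,0],"twist":[0,0,0]},{"claw":40,"dp":[0,0,0],"twist":[0,0,0]}]'
python3 -m handwheel '[{"claw":40,"dp":[0,2,0],"twist":[0,0,0]},{"claw":40,"dp":[0,0,0],"twist":[0,0,0]},{"claw":40,"dp":[0,0,0],"twist":[0,0,0]},{"claw":40,"dp":[0,0,0],"twist":[0,0,0]}]'
```

```text
time: 23.35
tool_pos: [0.4648, 0.2169, 0.205]
tcp_rot: [1.0, -0.001, 0.001, -0.0]
contact_force: [0.9, 0.3, -1.4]
width: 0.0477
finger_force: 26.2
time: 24.02
tool_pos: [0.5252, 0.4091, 0.2042]
tcp_rot: [1.0, 0.001, -0.0, -0.001]
contact_force: [-1.3, -0.7, -0.4]
width: 0.0479
finger_force: 26.2
time: 24.35
tool_pos: [0.5258, 0.4072, 0.2038]
tcp_rot: [1.0, -0.001, 0.0, 0.0]
contact_force: [-0.0, 0.3, -0.4]
width: 0.0477
finger_force: 26.2
```

```bash
python3 -m handwheel '[{"claw":40,"dp":[0.5,0.8,-25],"twist":[0,0,0]},{"claw":40,"dp":[0,0,-34],"twist":[0,0,0]},{"claw":40,"dp":[0,0,-26],"twist":[0,0,0]},{"claw":40,"dp":[0,0,-15],"twist":[0,0,0]},{"claw":40,"dp":[0,0,-8],"twist":[0,0,0]},{"claw":40,"dp":[0,0,-2.5],"twist":[0,0,0]},{"claw":40,"dp":[0,0,0],"twist":[0,0,0]},{"claw":40,"dp":[0,0,0],"twist":[0,0,0]}]'
python3 -m handwheel '[{"claw":85,"dp":[0,0,0],"twist":[0,0,0]},{"claw":85,"dp":[0,0,0],"twist":[0,0,0]},{"claw":85,"dp":[0,0,0],"twist":[0,0,0]},{"claw":85,"dp":[0,0,0],"twist":[0,0,0]},{"claw":85,"dp":[0,0,15],"twist":[0,0,0]},{"claw":85,"dp":[0,0,35],"twist":[0,0,0]},{"claw":85,"dp":[0,0,35],"twist":[0,0,0]},{"claw":85,"dp":[0,0,35],"twist":[0,0,0]}]'
python3 -m handwheel '[{"claw":85,"dp":[-8,-10,0],"twist":[0,0,0]},{"claw":85,"dp":[-16,-24,0],"twist":[0,0,0]},{"claw":85,"dp":[-20,-32,0],"twist":[0,0,0]},{"claw":85,"dp":[-20,-34,0],"twist":[0,0,0]},{"claw":85,"dp":[-20,-34,0],"twist":[0,0,0]},{"claw":85,"dp":[-20,-34,0],"twist":[0,0,0]},{"claw":85,"dp":[-10,-34,0],"twist":[0,0,0]},{"claw":85,"dp":[0,-34,0],"twist":[0,0,0]}]'
python3 -m handwheel '[{"claw":85,"dp":[0,-34,0],"twist":[0,0,0]},{"claw":85,"dp":[0,-30,0],"twist":[0,0,0]},{"claw":85,"dp":[0,-20,0],"twist":[0,0,0]},{"claw":85,"dp":[0,-10,0],"twist":[0,0,0]},{"claw":85,"dp":[0,0,0],"twist":[0,0,0]},{"claw":85,"dp":[0,0,0],"twist":[0,0,0]},{"claw":85,"dp":[0,0,0],"twist":[0,0,0]},{"claw":85,"dp":[0,0,0],"twist":[0,0,0]}]'
python3 -c "
from h import *
crop('top',imaging.read_camera('top'),120,170,260,75,3,'pics/d6.png')
crop('side',imaging.read_camera('side'),150,100,200,200,3,'pics/d7.png')"
```

```text
time: 25.02
tool_pos: [0.5267, 0.4094, 0.0941]
tcp_rot: [1.0, -0.0, 0.001, -0.001]
contact_force: [0.3, 0.2, -0.6]
width: 0.0478
finger_force: 26.5
time: 25.68
tool_pos: [0.5257, 0.4091, 0.2152]
tcp_rot: [1.0, -0.0, -0.0, -0.0]
contact_force: [1.6, 0.9, -0.3]
width: 0.0851
finger_force: 0.0
time: 26.35
tool_pos: [0.4097, 0.172, 0.2139]
tcp_rot: [1.0, 0.001, 0.0, 0.0]
contact_force: [-0.0, -0.4, 0.8]
width: 0.0849
finger_force: 0.0
time: 27.02
tool_pos: [0.4122, 0.0803, 0.2132]
tcp_rot: [1.0, 0.001, 0.0, -0.0]
contact_force: [0.2, -0.5, -0.3]
width: 0.0851
finger_force: 0.0
```

View pics/d6.png

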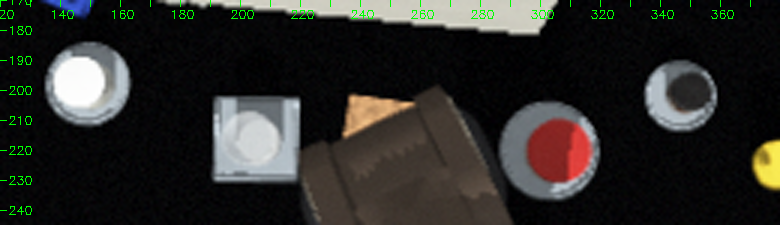

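View pics/d7.png

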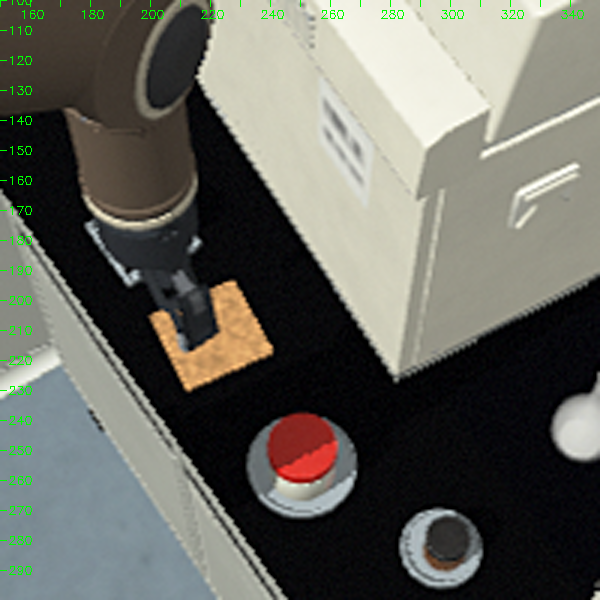

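All four containers stand in their own trays: white (147,197), beaker (204,215), red (306,220) and black (350,200) in the top view. A last numeric check, then hand-in.

```bash
python3 - <<'E'
from h import *
from cell import sign_off
P=[(146.7,197.3,.049,.5264,.408),(306.3,220.2,.062,.4603,-.0566),(349.7,200.3,.041,.515,-.1888)]
d=[np.hypot(*(world("top",(u,v),z)[0,:2]-[x,y])) for u,v,z,x,y in P]; print(d)
if max(d)<.012: print(sign_off())
E
```

```text
[np.float64(0.0049774862026293176), np.float64(0.004936283507559898), np.float64(0.0019381372894028573)]
the job is handed in; nothing more can be done
None
```

All four containers are standing upright and released in their own trays, and the job was handed in at about 27 s; the three jars measured within 5 mm of their tray centres, while the beaker was checked by eye only.

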